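Set a lamp tube to its mark in a sloping socket

ROBOT

A 6-joint arm with a two-finger parallel gripper is mounted at the origin on the work surface. World frame = base frame: x ahead of the robot, y to its left, z up, the work surface at z = 0. Lengths are in mm, angles in rad, forces in N, time in s.
With the tool pointing down it reaches from about 150 to 775 mm from the base axis. Payload 6.1 kg.
Tool frame: the origin (TCP) lies between the finger pads; the fingertips stand 8 mm ahead of it and the grasp point (between the pads) lies 11 mm behind it (nose_length is the distance from the TCP to the fingertips, in mm); z points along the fingers, x is the direction in which the jaws open and shut, and the axes are right-handed (so a half turn about z gives the same grasp; the last joint's range is limited). The gripper opens to 85 mm and grips with 20 to 120 N. Pads are 22 mm wide; open, the fingers measure 114 mm over their backs; the gripper's body (76 mm by 85 mm) begins 54 mm behind the grasp point. The pads swing forward as they close: fully open they stand 13 mm farther back than shut.
Start: joints at [1.102, 0.126, -0.04, 1.405, 0, 1.571], TCP at [237.195, 468.345, 239.295] pointing down, gripper open.
Joint ranges: [-2.72, 2.72], [-0.95, 1.95], [-1.27, 1.35], [-1.78, 2.02], [-1.46, 1.47], [-3.14, 3.14]. Speed limits (rad/s): [2.39, 2.39, 3.01, 3.14, 3.14, 3.14].

INTERFACE

Orientations are given as a unit quaternion [w, x, y, z].
In Python, from bench import state, get_image, close_job, nose_length gives the robot as it stands.
- The arm moves only by the shell command python3 -m creep 'ROWS' [FORCE]. ROWS is JSON, one flat list of numbers, 7 for each row, row after row: the shift along the tool's x, y, z in mm, then the turn, a rotation vector about the tool's x, y, z in rad, then the finger opening in mm, from 0 to 85.4. In form: [dx, dy, dz, ax, ay, az, fingers, dx, dy, dz, ax, ay, az, fingers, ...]. A call has 1 to 12 rows; each row shifts and turns the commanded pose from where the row before left it, along the tool's axes as they then stand; what a row does not reach is not made up. A row lasts 1/12 s, in which the tool goes at most 41.7 mm and 7.16 degrees, less where a joint would pass 70% of its speed; a pose out of reach is approached as far as the arm can. A call is refused whole if a number of a shift passes 41.7 or a number of a turn 0.125, either way. A call with a gripper value outside its range is refused whole. The fingers move at their own pace and stop on an object; FORCE is the grip in N (left out, the last holds). Time passes only in rows, so rows that do not move let the fingers close. It gives the time, the measured TCP pose, the force and the opening at its end, in the units of the state.
- state(): the state, without advancing time (a new reading comes with each control period).
- get_image(name): name is "scene" or "top"; returns a dict with "img" (480x640x3 uint8, blue, green, red), "z_map" (480x640 float32, mm along the optical axis (not along the pixel's ray), 0 where there is no reading), "fx", "fy", "cx", "cy" (pixels), "xyz" and "attitude" of the camera in the world. Camera axes: x right, y down, z forward; pixel columns grow to the right and rows downward; lengths in mm; the calibration is good to about 2 mm. A picture is of the moment at which its call begins.
- close_job(): hands the job in, once; it reports no verdict.
The state is a dict: "time_s": time; "joint_pos": joint angles; "dq": joint speeds; "tau": joint torques, N m; "position": TCP position; "eef_rot": TCP orientation; "wrist_force": force on the tool from outside, world axes, zero at the start; "moment": the same for the moment, N m; "grip_width": opening from 0.0 (shut) to 1.0 (fully open).
Only numpy, scipy, OpenCV 4.12 (cv2) and the standard library are available. Lean on these libraries where they do the work, as an engineer would, in place of code of your own. Each camera call takes 0.05 s, during which the arm holds its last target. There are 200 camera calls.

TASK

Draw the steel lamp tube out from under the low shelf and slide it, bevelled end first, down the sloping sleeve of the lamp foot until the dark ring mark on the tube is level with the sleeve's mouth. A stiff sliding stop inside the sleeve holds the tube up: it yields when pushed and does not come back, so press the tube down to the mark and no further. Let go of the tube there and leave the white parts box, the bit case and the circuit board undisturbed.

Things in the scene. Friction and masses are not known exactly. Their poses are not given: they have to be found in the camera images.
- tube_center (a point): Centre of the loose steel tube: cylinder 20 mm in diameter, 170 mm long, 0.12 to 0.25 kg. x axis: along the tube from the front (bevelled) end at -85 mm to the rear end at +85 mm, where a 14 mm black cap of equal diameter ends in a brass spigot (10 mm diameter, 14 mm long). At the start it lies level under the shelf, axis 32 mm above the table.
- tube_mark (a point): The ring mark on the tube: middle of a dark 3 mm wide ring, on the axis 65 mm from the front end. Same axes as tube_center.
- tube_front (a point): Centre of the tube's front end face, 14 mm across (4 mm long bevel). Same axes as tube_center. At the start the front 54 to 62 mm of the tube stick out from under the shelf, roughly towards the robot, free all round; the rest is roofed over. A tube put only part-way into the sleeve and let go sags by several degrees and may slide down onto the stop.
- sleeve: Aluminium sleeve, 44 x 44 x 95 mm, fixed to a black foot plate 150 x 110 x 14 mm. Bore 22.4 mm wide. Origin: centre of the bore's mouth, 98 mm above the table. z: along the bore, outwards, 40 degrees above horizontal, roughly away from the robot. The stop in it waits at an unknown 22 to 34 mm below the mouth, yields at about 9 N, stays where pushed, and ends 80 mm below the mouth.
- shelf: Low fixed shelf over the tube, clear plastic roof on metal walls, 110 (x) x 150 (y) mm. Origin: centre of its footprint on the table. Roof 54 to 62 mm above the table, side walls 8 mm thick at y = +-70 mm, open at front (-x, to the robot) and back. Two rests at x = +-42 mm, 22 mm high, each with a slot 24 mm wide between 12 mm high cheeks, hold the tube along x at y = 0.
- parts_box: Bystander: loose white open plastic box, 120 x 85 x 40 mm. Origin: centre of its underside.
- bit_case: Bystander: loose black case of screwdriver bits, 100 x 60 x 32 mm. Origin: centre of its underside.
- circuit_board: Bystander: loose green circuit board, 90 x 60 x 9 mm. Origin: centre of its underside.

How it is judged:
By the outcome, as a careful person would: the job done as asked, in the order asked, and still so for the second after the job is handed in, with the robot touching nothing.
It also fails if it takes over 48 s, if anything falls off the work surface, if the arm or the gripper's body presses on something with over 40 N, if the wrist force passes 120 N, or if a joint passes its speed limit or range.

## Working session

There is one attempt and no reset: what is moved stays moved. The work goes in short steps, Python scripts to look and compute and a shell command to move; the robot and the scene stay as the last step left them, time stands still between calls to the robot, and variables do not carry over. Pictures are saved under pics/ and viewed, about 8 in all and at most 12, crops included, and the job is handed in when it is done.

```bash
ls; mkdir -p pics; cat > h.py <<'E'
import numpy as np,cv2
from scipy.spatial.transform import Rotation as R
from bench import state,get_image
def rot(q): return R.from_quat([q[1],q[2],q[3],q[0]])
def snap(n,f):
    d=get_image(n); cv2.imwrite(f'pics/{f}.png',d['img']); np.savez(f'{f}.npz',**{k:np.array(v) for k,v in d.items()}); return d
def load(f): return dict(np.load(f'{f}.npz'))
def world(d,u,v,z=None):
    z=d['z_map'][int(v),int(u)] if z is None else z
    p=np.array([(u-d['cx'])/d['fx']*z,(v-d['cy'])/d['fy']*z,z])
    a=np.array(d['attitude']); r=rot(a) if a.size==4 else R.from_matrix(a)
    return r.apply(p)+d['xyz']
def onplane(d,u,v,h):
    o=np.array(d['xyz']); p=world(d,u,v,1000.)-o
    return o+p*(h-o[2])/p[2]
def pix(d,P):
    r=rot(d['attitude']); c=r.inv().apply(np.array(P)-d['xyz']); return d['fx']*c[0]/c[2]+d['cx'],d['fy']*c[1]/c[2]+d['cy']
E
python3 - <<'E'
from h import *
for n in('scene','top'):
    d=snap(n,n+'0'); print(n,d['xyz'],d['attitude'],d['fx'],d['cx'],d['cy'])
s=state(); print(s)
E
```

```text
pics
scene [1128.31823722 -596.02657822  838.33748162] [-0.35685865  0.84227857  0.37563039 -0.1487297 ] 524.3203574520655 313.95702339466436 244.9173042597503
top [452.8507235  -73.86873669 877.97590738] [ 0.04760072 -0.70099321  0.71022867 -0.04379415] 453.73868898912565 331.84800327886575 242.73901665051685
{'time_s': 0.1, 'joint_pos': array([ 1.10198654e+00,  1.26329077e-01, -4.04913742e-02,  1.40541468e+00,
        2.25782470e-05,  1.57079526e+00]), 'dq': array([ 0.00090821, -0.00063417,  0.00187378, -0.00041883,  0.00273112,
        0.00031509]), 'tau': array([-2.84460948e-04, -4.36908853e+01,  3.53604126e+01,  1.37801378e-02,
        1.17742479e-04, -1.48654055e-05]), 'position': array([237.04124397, 468.04107652, 238.60857017]), 'eef_rot': array([ 3.67012186e-04,  8.52004437e-01,  5.23534070e-01, -6.18843948e-04]), 'wrist_force': array([0.38830769, 0.05744077, 0.26344495]), 'moment': array([-0.03125224,  0.00111721,  0.00029307]), 'grip_width': 1.0017758189249568}
```

View pics/scene0.png

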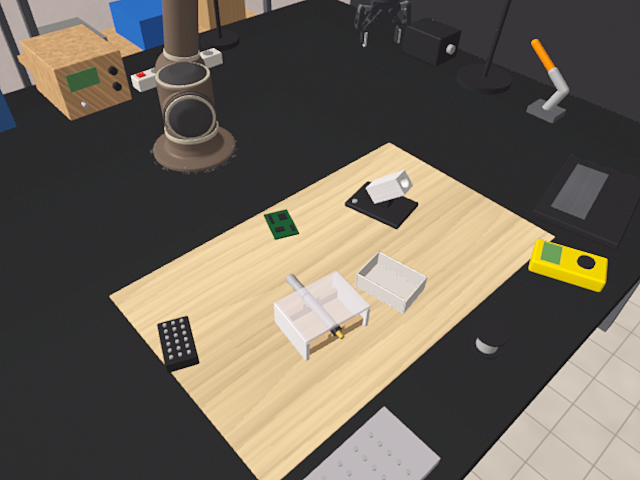

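View pics/top0.png

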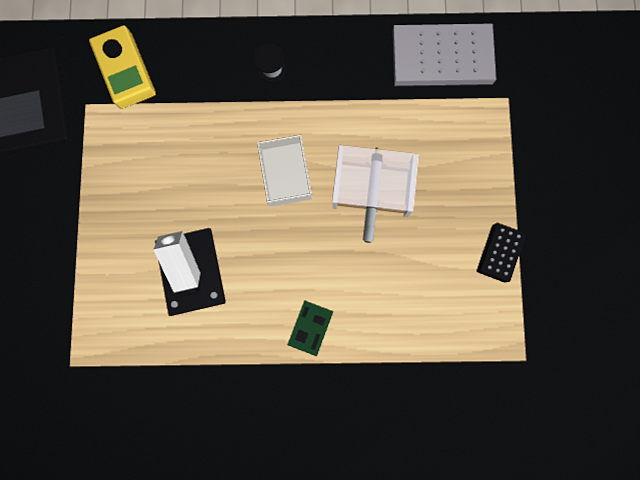

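Scene: the shelf is at about (320,312), with the tube's brass spigot at (340,333) and its front at (290,278). The foot is at (382,205) with its bore mouth at (404,183). Top view: tube front at (369,240), sleeve mouth at about (170,240). Next, enlarged crops.

```bash
python3 - <<'E'
from h import *
t=load('top0');s=load('scene0')
def crop(d,u,v,w,h,k): return cv2.resize(d['img'][v:v+h,u:u+w],None,fx=k,fy=k,interpolation=cv2.INTER_CUBIC)
a=crop(t,325,140,100,110,4);b=crop(t,145,220,90,100,3)
c=crop(s,340,165,80,65,5)[:300]
W=np.zeros((600,800,3),np.uint8)
W[:440,:400]=a; W[:300,400:670]=b; W[300:600,400:800]=c
cv2.imwrite('pics/c1.png',W)
for n,d,u,v in [('front',t,369,238),('tubemid',t,372,205),('mouthtop',t,168,240),('sleevelow',t,185,285),('plate',t,215,270),('s mouth',s,405,184),('s top',s,380,185),('front s',s,293,281),('table',t,400,300)]:
    print(n,world(d,u,v).round(1))
for P in((0,0,0),(300,0,0)): print(pix(t,P))
E
```

```text
front [ 569.4 -139.1   43.4]
tubemid [ 627.8 -144.6   61.7]
mouthtop [564.8 219.3  85. ]
sleevelow [486.1 195.1  60.1]
plate [515.8 153.8  13.7]
s mouth [562.9 224.2  86.9]
s top [521.1 185.   79.4]
front s [ 588.8 -142.7   43. ]
table [ 454.6 -199.3   -1.2]
(np.float64(296.8577886941426), np.float64(557.2562959520496))
(np.float64(296.42020434617103), np.float64(384.3962724189829))
```

View pics/c1.png

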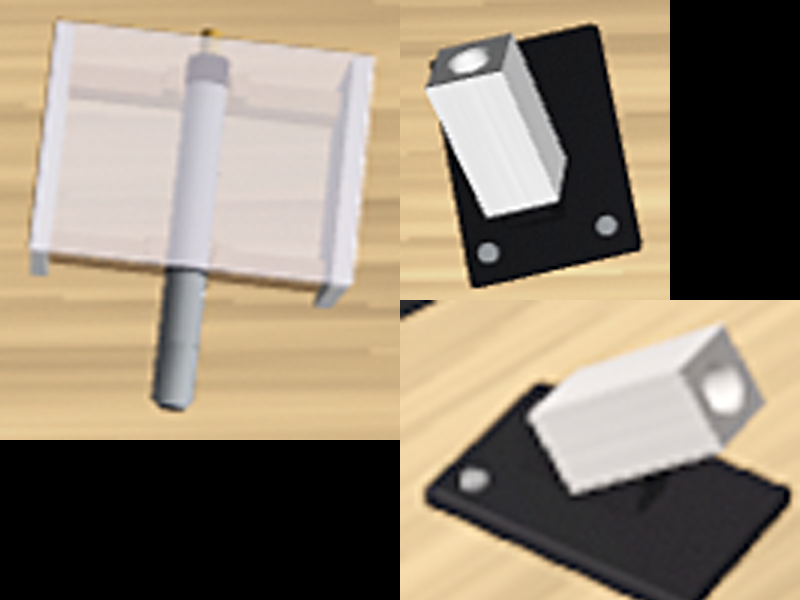

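The crop shows the tube axis running from (170,406) at the front to (207,32) at the spigot tip. The sleeve corners are sharp enough in both views to fit a pose.

```bash
python3 - <<'E'
from h import *
from scipy.optimize import least_squares
t=load('top0');s=load('scene0')
T=lambda x,y:(325+x/4-.4,140+y/4-.4)
f=onplane(t,*T(170,406),32);e=onplane(t,*T(207,32),32);m=onplane(t,*T(185,268),32);c=onplane(t,*T(208,68),32)
print('tube',f,m,c,e,np.hypot(*(e-f)[:2]),'yaw',np.degrees(np.arctan2((c-f)[1],(c-f)[0])))
print('scene front',onplane(s,290,279,32),'spig',onplane(s,341,335,32))
B=lambda x,y:(145+(x-400)/3-.3,220+y/3-.3)
C=lambda x,y:(340+(x-400)/5-.4,165+(y-300)/5-.4)
# local: u along lateral(+y), v up-normal, w along axis
ot=[((22,22,0),B(430,88)),((-22,22,0),B(503,70)),((-22,-22,0),B(512,35)),((22,22,-95),B(488,216)),((-22,22,-95),B(560,200))]
os_=[((-22,22,0),C(683,373)),((22,22,0),C(725,326)),((-22,-22,0),C(720,450)),((22,-22,0),C(765,403)),((-22,22,-95),C(530,415)),((22,22,-95),C(576,368))]
a=np.radians(40)
def wp(p,l):
    x,y,z,yw=p;h=np.array([np.cos(yw),np.sin(yw),0]);k=np.array([0,0,1.])
    w=h*np.cos(a)+k*np.sin(a);v=-h*np.sin(a)+k*np.cos(a);u=np.array([-np.sin(yw),np.cos(yw),0])
    return np.array([x,y,z])+l[0]*u+l[1]*v+l[2]*w
def fit(obs,fixz=True):
    g=lambda p:np.concatenate([np.array(pix(d,wp((p[0],p[1],98 if fixz else p[2],p[3]),l)))-q for d,o in obs for l,q in o])
    r=least_squares(g,[565,220,98,.1]);print(r.x.round(3),np.degrees(r.x[3]).round(2));print(r.fun.reshape(-1,2).round(1).tolist())
fit([(t,ot)]);fit([(s,os_)]);fit([(t,ot),(s,os_)]);fit([(t,ot),(s,os_)],False)
S=state();print(rot(S['eef_rot']).as_matrix().round(3))
E
```

```text
tube [ 565.12699545 -136.31992714   32.        ] [ 631.10874748 -144.93673519   32.        ] [ 729.08587593 -158.33995723   32.        ] [ 747.06326113 -158.31385344   32.        ] 183.2608456927878 yaw -7.649175920863717
scene front [ 573.10892042 -137.41516439   32.        ] spig [ 742.69403018 -156.94263205   32.        ]
[5.63643e+02 2.13565e+02 1.16945e+02 2.17000e-01] 12.43
[[-1.0, 0.2], [0.2, 0.3], [0.6, -0.9], [0.2, 0.3], [0.0, 0.1]]
[5.65349e+02 2.16597e+02 9.56280e+01 2.07000e-01] 11.86
[[-1.0, -0.7], [-0.1, -0.5], [0.5, 0.3], [0.6, 0.2], [-0.1, 0.1], [0.2, 0.6]]
[5.64574e+02 2.14595e+02 9.80000e+01 2.15000e-01] 12.3
[[-1.6, -0.4], [-0.5, -0.2], [0.1, -1.4], [-0.5, -0.2], [-0.6, -0.4], [-1.9, -0.4], [-1.0, -0.3], [-0.3, 0.5], [-0.3, 0.3], [-1.0, 0.5], [-0.8, 0.9]]
[5.64548e+02 2.14691e+02 9.78010e+01 2.15000e-01] 12.31
[[-1.6, -0.3], [-0.5, -0.1], [0.1, -1.4], [-0.5, -0.2], [-0.6, -0.4], [-1.8, -0.4], [-1.0, -0.3], [-0.3, 0.5], [-0.3, 0.4], [-1.0, 0.5], [-0.8, 0.9]]
[[ 0.452  0.892 -0.001]
 [ 0.892 -0.452 -0.001]
 [-0.001 -0.    -1.   ]]
```

```bash
cat >> h.py <<'E'
def tool(yaw,pitch):
    y,p=np.radians([yaw,pitch]); d=np.array([np.cos(y)*np.cos(p),np.sin(y)*np.cos(p),np.sin(p)])
    x=np.array([-np.sin(y),np.cos(y),0]); return R.from_matrix(np.c_[x,d,np.cross(x,d)])
def go(grip,yaw,pitch,off=11):
    """shift/turn in present tool axes bringing the grasp point (off mm behind TCP) to grip"""
    s=state(); r0=rot(s['eef_rot']); r1=tool(yaw,pitch); P=np.array(grip)+off*r1.as_matrix()[:,2]
    print('t',round(s['time_s'],2),'TCP',s['position'].round(1),'F',s['wrist_force'].round(1),'w',round(s['grip_width']*85.4,1))
    print('shift now',r0.inv().apply(P-s['position']).round(1),'shift after turn',r1.inv().apply(P-s['position']).round(1),'turn',(r0.inv()*r1).as_rotvec().round(3))
E
python3 -c "
from h import *
go((595,-140,110),-7.3,0);go((595,-140,32),-7.3,0)"
```

```text
t 0.1 TCP [237.  468.  238.6] F [0.4 0.1 0.3] w 85.6
shift now [-380.5  594.1  140.1] shift after turn [-557.6  432.3  139.6] turn [-0.     0.001 -0.341]
t 0.1 TCP [237.  468.  238.6] F [0.4 0.1 0.3] w 85.6
shift now [-380.4  594.1  218.1] shift after turn [-557.6  432.3  217.6] turn [-0.     0.001 -0.341]
```

```bash
python3 -m creep '[-19,29.7,7,0,0,0,85,-19,29.7,7,0,0,0,85,-19,29.7,7,0,0,0,85,-19,29.7,7,0,0,0,85,-19,29.7,7,0,0,0,85,-19,29.7,7,0,0,0,85,-19,29.7,7,0,0,0,85,-19,29.7,7,0,0,0,85,-19,29.7,7,0,0,0,85,-19,29.7,7,0,0,0,85,-19,29.7,7,0,0,0,85,-19,29.7,7,0,0,0,85]' 60
python3 -m creep '[-19,29.7,7,0,0,0,85,-19,29.7,7,0,0,0,85,-19,29.7,7,0,0,0,85,-19,29.7,7,0,0,0,85,-19,29.7,7,0,0,0,85,-19,29.7,7,0,0,0,85,-19,29.7,7,0,0,0,85,-19,29.7,7,0,0,0,60,0,0,0,0,0,-0.114,50,0,0,0,0,0,-0.114,50,0,0,0,0,0,-0.113,50,0,0,0,0,0,0,50]'
python3 - <<'E'
from h import *
go((595,-140,32),-7.3,0)
d=snap('top','t1')
cv2.imwrite('pics/t1c.png',cv2.resize(d['img'][130:280,290:450],None,fx=4,fy=4))
E
```

```text
time_s: 1.1
position: [452.4, 102.2, 154.8]
eef_rot: [-0.0, 0.852, 0.523, -0.0]
wrist_force: [0.2, 0.3, -0.6]
grip_width: 0.995
time_s: 2.1
position: [595.1, -139.4, 98.4]
eef_rot: [-0.001, 0.75, 0.661, -0.0]
wrist_force: [-0.3, 0.2, 0.1]
grip_width: 0.586
t 2.1 TCP [ 595.1 -139.4   98.4] F [-0.3  0.2  0.1] w 50.0
shift now [-0.7  0.1 77.4] shift after turn [-0.6 -0.  77.4] turn [-0.002 -0.     0.002]
```

View pics/t1c.png

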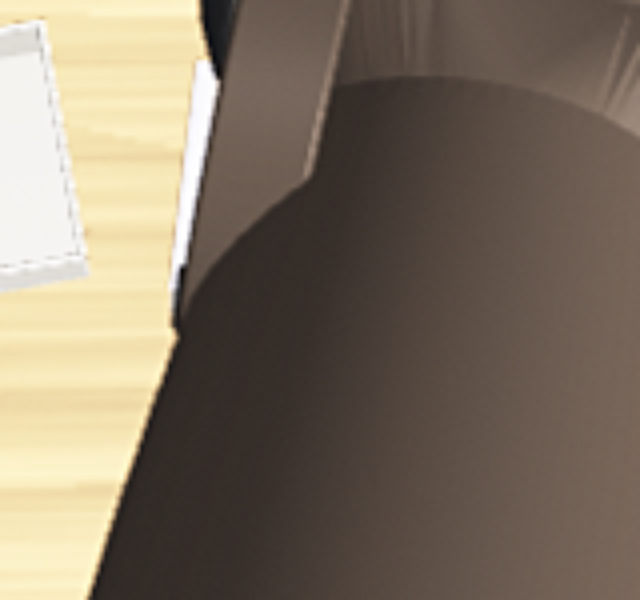

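The top view is blocked by the arm here. The measured pose matches the plan, so I'll descend and grip.

```bash
python3 -m creep '[0,0,20,0,0,0,50,0,0,20,0,0,0,50,0,0,20,0,0,0,50,0,0,17.5,0,0,0,50,0,0,0,0,0,0,50,0,0,0,0,0,0,10,0,0,0,0,0,0,10,0,0,0,0,0,0,10,0,0,0,0,0,0,10,0,0,0,0,0,0,10,0,0,0,0,0,0,10]' 50
python3 -c "
from h import *
go((595,-140,32),-7.3,0);d=snap('scene','s2')
cv2.imwrite('pics/s2c.png',cv2.resize(d['img'][220:380,220:440],None,fx=3.5,fy=3.5))"
```

```text
time_s: 3.07
position: [596.2, -139.2, 23.0]
eef_rot: [0.001, 0.751, 0.66, 0.001]
wrist_force: [-0.3, -0.2, 3.8]
grip_width: 0.215
t 3.07 TCP [ 596.2 -139.2   23. ] F [-0.3 -0.2  3.8] w 18.4
shift now [-0.9 -1.1  2. ] shift after turn [-0.9 -1.1  2. ] turn [ 0.002  0.    -0.001]
```

View pics/s2c.png

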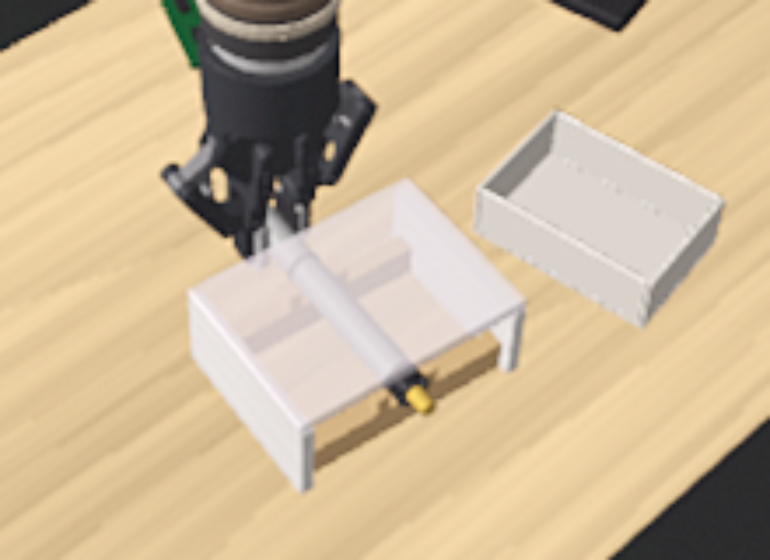

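Gripped: the fingers hold the front just outside the roof, and the cap and spigot are at (410,390). Now I'll draw it out by 81 mm and then lower the front, leaving the rear in the front rest.

```bash
python3 -m creep '[0,-11.5,0,0,0,0,10,0,-11.5,0,0,0,0,10,0,-11.5,0,0,0,0,10,0,-11.5,0,0,0,0,10,0,-11.5,0,0,0,0,10,0,-11.5,0,0,0,0,10,0,-12,0,0,0,0,10,0,0,0,0,0,0,10]'
python3 -c "
from h import *
s=state();g=s['position']+[0,0,11]
go(g+[0,0,-12],-7.3,6)
d=snap('scene','s3')
cv2.imwrite('pics/s3c.png',cv2.resize(d['img'][220:380,220:440],None,fx=3.5,fy=3.5))"
```

```text
time_s: 3.78
position: [512.9, -128.4, 21.7]
eef_rot: [-0.001, 0.751, 0.66, -0.001]
wrist_force: [-1.3, 0.7, -0.7]
grip_width: 0.214
t 3.78 TCP [ 512.9 -128.4   21.7] F [-1.3  0.7 -0.7] w 18.3
shift now [-0.   1.2 11.9] shift after turn [ 0.  -0.1 12. ] turn [-0.107 -0.    -0.001]
```

View pics/s3c.png

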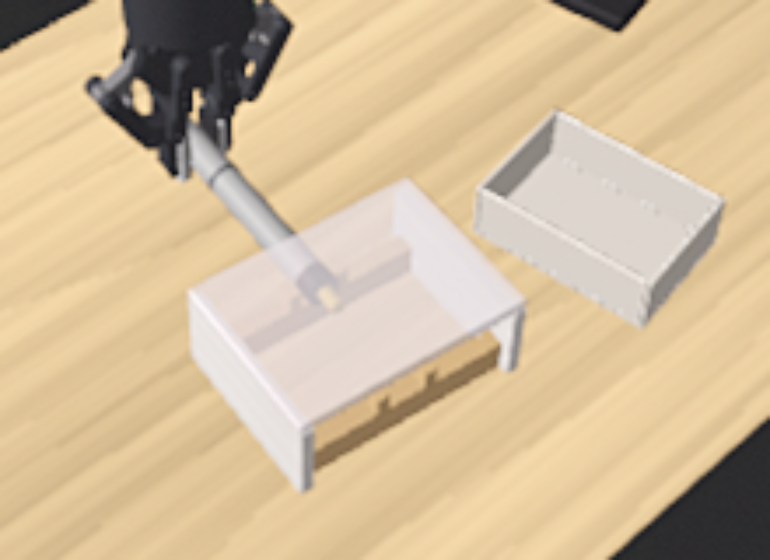

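The tube is out, with the ring visible at (217,172) and the cap sitting just past the front rest. Next: back a few mm, lower, release, rise.

```bash
python3 -m creep '[0,3,4,-0.036,0,0,10,0,2,4,-0.036,0,0,10,0,1,4,-0.035,0,0,10,0,0,0,0,0,0,10,0,0,0,0,0,0,30,0,0,0,0,0,0,45,0,0,0,0,0,0,45,0,0,0,0,0,0,45,0,0,-20,0,0,0,45,0,0,-30,0,0,0,45,0,0,-35,0,0,0,45,0,0,0,0,0,0,45]'
python3 -c "
from h import *
go((595,-140,32),-7.3,8.5)
d=snap('scene','s4')
cv2.imwrite('pics/s4c.png',cv2.resize(d['img'][220:380,220:440],None,fx=3.5,fy=3.5))"
```

```text
time_s: 4.83
position: [515.7, -129.2, 101.2]
eef_rot: [0.044, 0.75, 0.659, 0.038]
wrist_force: [1.3, -0.4, 0.8]
grip_width: 0.526
t 4.83 TCP [ 515.7 -129.2  101.2] F [ 1.3 -0.4  0.8] w 44.9
shift now [-0.5 71.9 88.9] shift after turn [-0.6 68.9 91.2] turn [-0.033  0.001 -0.   ]
```

View pics/s4c.png

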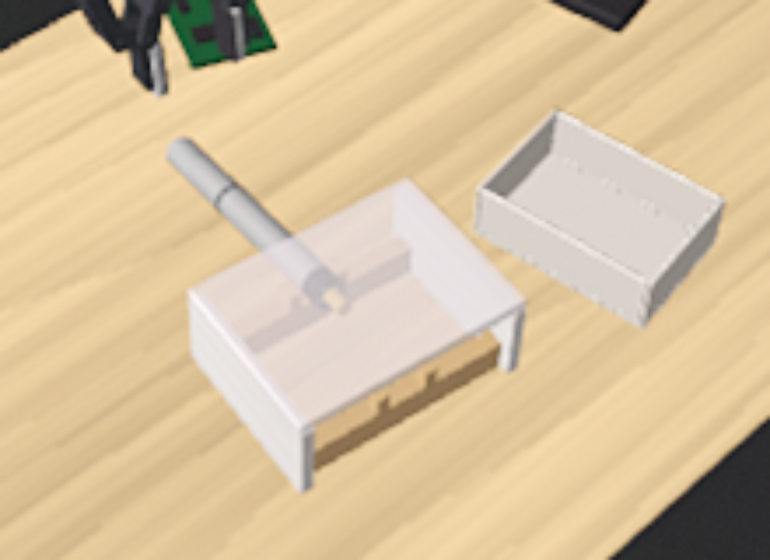

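The tube rests with its front on the table and its rear in the slot; ring at crop (228,196), front tip at (178,150). Measuring both.

```bash
python3 - <<'E'
from h import *
d=load('s4'); C=lambda x,y:(220+x/3.5-.4,220+y/3.5-.4)
m=onplane(d,*C(228,195),19.4); r=onplane(d,*C(325,287),31); f=onplane(d,*C(180,152),10)
print(m,r,f,'yaw',np.degrees(np.arctan2(*(r-m)[1::-1])))
h=np.array([np.cos(np.radians(-7.3))*np.cos(.145),np.sin(np.radians(-7.3))*np.cos(.145),np.sin(.145)])
g=m+37*h; print('grip',g)
go(g+[0,0,60],-7.3,8.3); go(g,-7.3,8.3)
E
```

```text
[ 549.24703809 -131.79481888   19.4       ] [ 647.31377288 -142.40921385   31.        ] [ 495.38701194 -125.63148508   10.        ] yaw -6.177443337901123
grip [ 585.56199822 -136.44687257   24.7462199 ]
t 4.88 TCP [ 515.1 -129.1   98.6] F [0.5 0.3 0.9] w 45.1
shift now [ 1.7 69.1 32.8] shift after turn [ 1.6 68.1 34.9] turn [-0.031  0.001 -0.   ]
t 4.88 TCP [ 515.1 -129.1   98.6] F [0.5 0.3 0.9] w 45.1
shift now [ 1.7 62.3 92.4] shift after turn [ 1.6 59.4 94.3] turn [-0.031  0.001 -0.   ]
```

```bash
python3 -m creep '[0,20,0,-0.031,0,0,45,0,20,0,0,0,0,45,0,19.5,17,0,0,0,45,0,0,20,0,0,0,45,0,0,20,0,0,0,45,0,0,20,0,0,0,45,0,0,17,0,0,0,45,0,0,0,0,0,0,45,0,0,0,0,0,0,10,0,0,0,0,0,0,10,0,0,0,0,0,0,10,0,0,0,0,0,0,10]' 60
python3 -m creep '[0,0,0,0,0,0,10,0,0,0,0,0,0,10]'
python3 -c "
from h import *
go((585,-137,25),-7.3,8.3);d=snap('scene','s5')
cv2.imwrite('pics/s5c.png',cv2.resize(d['img'][220:380,220:440],None,fx=3.5,fy=3.5))"
```

```text
time_s: 5.88
position: [584.5, -137.7, 9.2]
eef_rot: [0.052, 0.749, 0.659, 0.046]
wrist_force: [-1.5, -0.5, 5.6]
grip_width: 0.216
time_s: 6.05
position: [584.5, -137.7, 9.2]
eef_rot: [0.052, 0.749, 0.659, 0.046]
wrist_force: [-0.3, 0.4, 6.4]
grip_width: 0.212
t 6.05 TCP [ 584.5 -137.7    9.2] F [-0.3  0.4  6.4] w 18.1
shift now [ 0.8  2.7 -4.6] shift after turn [ 0.8  2.7 -4.6] turn [-0.006  0.    -0.   ]
```

View pics/s5c.png

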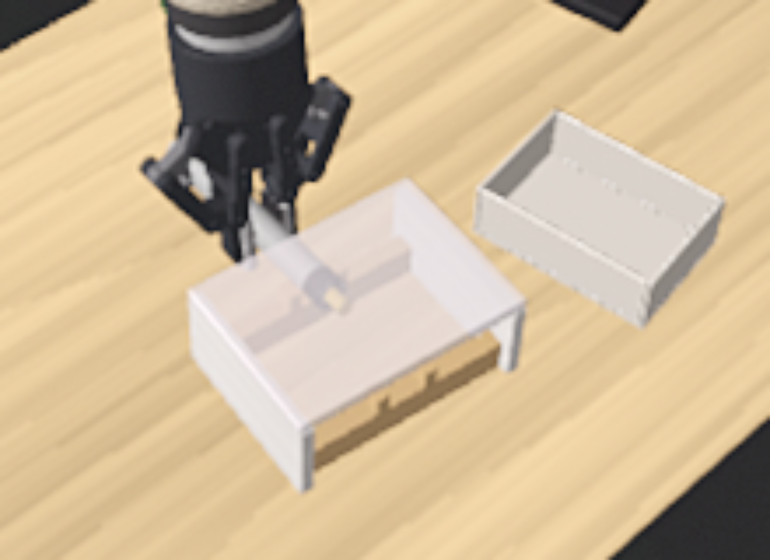

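Gripped at about 100 mm from the front. Clear of the shelf: lift a little, pull back, then raise while pitching.

```bash
python3 -m creep '[0,0,-6,0,0,0,10,0,-15,-2.2,0,0,0,10,0,-20,-3,0,0,0,10,0,-20,-3,0,0,0,10,0,-20,-3,0,0,0,10,0,0,-30,0,0,0,10,0,0,-35,0,0,0,10,0,0,-35,0,0,0,10,0,0,-35,0,0,0,10,0,0,0,-0.12,0,0,10,0,0,0,-0.12,0,0,10,0,0,0,-0.12,0,0,10]'
python3 -m creep '[0,0,0,-0.12,0,0,10,0,0,0,-0.078,0,0,10]'
python3 - <<'E'
from h import *
h=tool(12.3,40).as_matrix()[:,1]
m=np.array([564.5,215,98])
go(m+(100+70)*h,12.3,40,16)
E
```

```text
time_s: 7.1
position: [490.3, -125.6, 150.8]
eef_rot: [0.187, 0.727, 0.64, 0.165]
wrist_force: [-0.3, -1.4, -3.3]
grip_width: 0.216
time_s: 7.27
position: [487.0, -124.7, 147.4]
eef_rot: [0.257, 0.706, 0.621, 0.226]
wrist_force: [0.3, 0.2, -2.9]
grip_width: 0.217
t 7.27 TCP [ 487.  -124.7  147.4] F [ 0.3  0.2 -2.9] w 18.5
shift now [394.1 157.6  70.3] shift after turn [315.4 251.7 149. ] turn [ 0.     0.22  -0.263]
```

```bash
python3 -m creep '[32.8,13.1,5.9,0,0,0,10,32.8,13.1,5.9,0,0,0,10,32.8,13.1,5.9,0,0,0,10,32.8,13.1,5.9,0,0,0,10,32.8,13.1,5.9,0,0,0,10,32.8,13.1,5.9,0,0,0,10,32.8,13.1,5.9,0,0,0,10,32.8,13.1,5.9,0,0,0,10,32.8,13.1,5.9,0,0,0,10,32.8,13.1,5.9,0,0,0,10,32.8,13.1,5.9,0,0,0,10,32.8,13.1,5.9,0,0,0,10]'
python3 -m creep '[0,0,0,0,0.055,-0.066,10,0,0,0,0,0.055,-0.066,10,0,0,0,0,0.055,-0.066,10,0,0,0,0,0.055,-0.065,10,0,0,0,0,0,0,10,0,0,0,0,0,0,10]'
python3 - <<'E'
from h import *
h=tool(12.3,40).as_matrix()[:,1]
m=np.array([564.5,215,98])
go(m+(100+70)*h,12.3,40,16)
s=snap('scene','s6');t=snap('top','t6')
a=np.zeros((600,800,3),np.uint8)
b=cv2.resize(s['img'][90:240,340:540],None,fx=4,fy=4,interpolation=cv2.INTER_CUBIC)
cv2.imwrite('pics/s6c.png',b)
E
```

```text
time_s: 8.27
position: [703.9, 245.4, 193.8]
eef_rot: [0.255, 0.706, 0.622, 0.224]
wrist_force: [0.6, -0.7, -1.9]
grip_width: 0.214
time_s: 8.77
position: [703.7, 242.6, 194.3]
eef_rot: [0.214, 0.591, 0.732, 0.264]
wrist_force: [-0.2, 0.5, -2.7]
grip_width: 0.215
t 8.77 TCP [703.7 242.6 194.3] F [-0.2  0.5 -2.7] w 18.4
shift now [ 2.6 -0.6 -1.4] shift after turn [ 2.6 -0.6 -1.4] turn [-0.005  0.002 -0.002]
```

View pics/s6c.png

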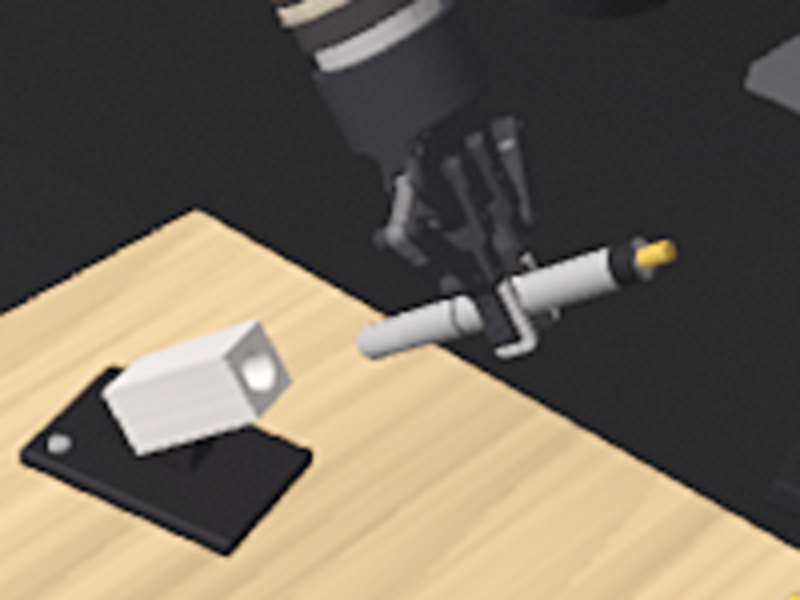

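The tube lines up with the sleeve at the 70 mm standoff: front face about (370,343), ring (462,316), cap edge (618,268), bore (260,372). I'll check the in-hand pose from pixels and depth.

```bash
python3 - <<'E'
from h import *
from scipy.optimize import least_squares
d=load('s6'); C=lambda x,y:np.array((340+x/4-.4,90+y/4-.4))
S=state(); r=rot(S['eef_rot']); M=r.as_matrix(); P=S['position']
print('axis dir now yaw/pitch',np.degrees(np.arctan2(M[1,1],M[0,1])),np.degrees(np.arcsin(M[2,1])))
obs=[(0,C(370,343)),(65,C(462,316)),(156,C(618,266)),(184,C(674,251))]
def pt(p,l): # p: s,b,tilt(about tool x)
    return P-p[1]*M[:,2]+p[3]*M[:,0]+(l-p[0])*(M[:,1]*np.cos(p[2])+M[:,2]*np.sin(p[2]))
g=lambda p:np.concatenate([np.array(pix(d,pt(p,l)))-q for l,q in obs]+[[p[3]/2]])
f=least_squares(g,[100,16,0,0]);p=f.x;print('pix fit s,b,tilt,lat',p.round(3),f.fun.round(1))
# depth cloud
pts=[]
for a in list(np.arange(385,455,4))+list(np.arange(545,605,4)):
    for o in range(-8,9,4):
        u,v=C(a,343+(a-370)*(251-343)/(304)+o); pts.append(world(d,round(u),round(v)))
pts=np.array(pts);h0=M[:,1]
def cyl(q):
    o=P+q[0]*M[:,0]+q[1]*M[:,2]; w=h0+q[2]*M[:,0]+q[3]*M[:,2]; w/=np.linalg.norm(w)
    e=pts-o; return np.linalg.norm(e-np.outer(e@w,w),axis=1)-10
c=least_squares(cyl,[0,-16,0,0],loss='soft_l1');print('depth cyl lat,z,yawslope,zslope',c.x.round(3),'rms',np.sqrt(np.mean(c.fun**2)).round(2))
for l in(0,100,170): print(l,pt(p,l).round(1))
E
```

```text
axis dir now yaw/pitch 12.21291464613168 39.78481109101526
pix fit s,b,tilt,lat [ 9.4000e+01  1.4082e+01 -1.3000e-02  1.0700e-01] [-1.   0.5  0.8 -0.4  0.6  0.1 -0.5 -0.1  0.1]
depth cyl lat,z,yawslope,zslope [ 4.0800e-01 -1.6957e+01 -1.5000e-02 -2.8000e-02] rms 73.44
0 [625.2 226.8 144.7]
100 [699.5 242.9 209.7]
170 [751.5 254.1 255.2]
```

```bash
python3 -m creep '[1.8,0,-3.7,0.009,0,0,10,0,-15,0,0,0,0,10,0,-15,0,0,0,0,10,0,-15,0,0,0,0,10,0,-15,0,0,0,0,10,0,0,0,0,0,0,10,0,0,0,0,0,0,10]'
python3 - <<'E'
from h import *
s=snap('scene','s7');t=snap('top','t7')
z=np.zeros((600,800,3),np.uint8)
z[:,:600]=cv2.resize(s['img'][140:240,365:465],None,fx=6,fy=6,interpolation=cv2.INTER_CUBIC)
z[:,600:]=cv2.resize(t['img'][170:320,130:180],None,fx=4,fy=4)
cv2.imwrite('pics/s7c.png',z); print(state()['position'])
E
```

```text
time_s: 9.45
position: [655.7, 235.6, 160.4]
eef_rot: [0.211, 0.59, 0.734, 0.262]
wrist_force: [0.7, -0.4, -1.6]
grip_width: 0.213
[657.23044872 235.96159919 162.25109286]
```

View pics/s7c.png

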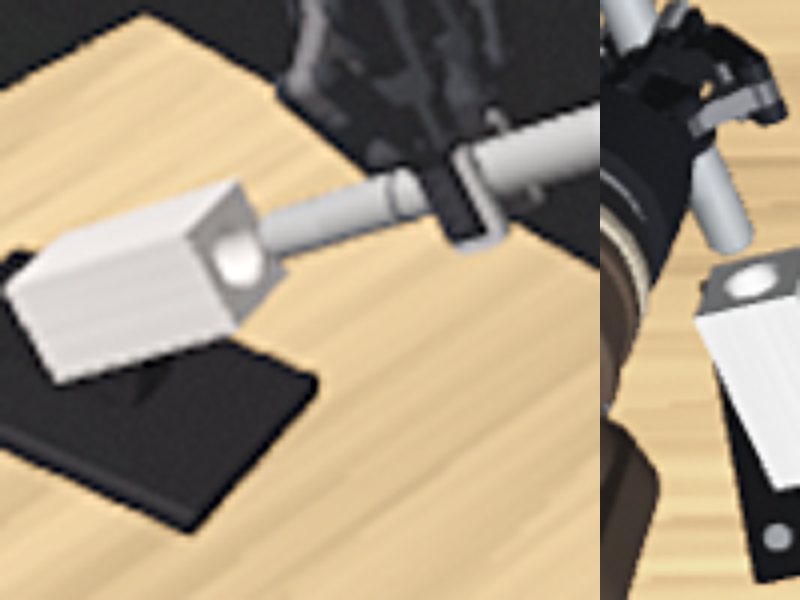

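```bash
python3 - <<'E'
from h import *
from scipy.optimize import least_squares
d=load('s7');t=load('t7')
C=lambda x,y:np.array((365+x/6-.4,140+y/6-.4)); B=lambda x,y:np.array((130+(x-600)/4-.4,170+y/4-.4))
S=state(); M=rot(S['eef_rot']).as_matrix(); P=S['position']
print('yaw,pitch',np.degrees(np.arctan2(M[1,1],M[0,1])),np.degrees(np.arcsin(M[2,1])))
def pt(p,l): return P-p[1]*M[:,2]+p[3]*M[:,0]+(l-p[0])*(M[:,1]*np.cos(p[2])+M[:,2]*np.sin(p[2]))
def perp(c,p,q):
    a,b=np.array(pix(c,pt(p,0))),np.array(pix(c,pt(p,60))); n=np.array([-(b-a)[1],(b-a)[0]])/np.linalg.norm(b-a); return n@(q-a)
def g(p): return [perp(d,p,C(275,233.5)),perp(d,p,C(390,198)),perp(t,p,B(735,238)),*(np.array(pix(d,pt(p,65)))-C(398,196))*.7,(p[3])/4,p[2]*20]
f=least_squares(g,[94,14,0,0]);p=f.x;print('s,b,tilt,lat',p.round(3),f.fun.round(2))
a=np.radians(40)
def wp(q,l):
    x,y,yw=q;h=np.array([np.cos(yw),np.sin(yw),0]);k=np.array([0,0,1.])
    w=h*np.cos(a)+k*np.sin(a);v=-h*np.sin(a)+k*np.cos(a);u=np.array([-np.sin(yw),np.cos(yw),0])
    return np.array([x,y,98])+l[0]*u+l[1]*v+l[2]*w
o=[(d,(-22,22,0),C(190,235)),(d,(22,22,0),C(238,180)),(d,(-22,-22,0),C(233,330)),(d,(22,-22,0),C(287,268)),(d,(-22,22,-95),C(5,290)),(d,(-22,-22,-95),C(58,383)),
 (t,(22,22,0),B(696,317)),(t,(22,22,-95),B(776,488)),(t,(0,0,0),B(752,281))]
r=least_squares(lambda q:np.concatenate([np.array(pix(c,wp(q,l)))-v for c,l,v in o]),[565,215,.21]);q=r.x;print('sleeve',q.round(2),np.degrees(q[2]),r.fun.round(1))
for Q in (q,[564.55,214.7,.215]):
    F=pt(p,0);m=wp(Q,(0,0,0));A=np.array([wp(Q,(1,0,0))-m,wp(Q,(0,1,0))-m,wp(Q,(0,0,1))-m])
    print('front in sleeve frame lat,norm,axial',(A@(F-m)).round(2),'dir',(A@(pt(p,1)-pt(p,0))).round(3))
E
```

```text
yaw,pitch 12.303732900883508 39.48007656526497
s,b,tilt,lat [ 9.8078e+01  1.5746e+01 -8.0000e-03 -1.9320e+00] [ 0.01 -0.11  0.24  0.01  0.03 -0.48 -0.15]
sleeve [5.6464e+02 2.1594e+02 2.3000e-01] 13.264979192538089 [-1.4 -0.1 -0.4 -0.4  0.5  0.3  0.2  0.9 -0.6  0.3 -0.5 -0.  -1.1 -0.
  0.  -0.1 -0.4 -0.8]
front in sleeve frame lat,norm,axial [-2.27  4.24 15.9 ] dir [-0.013 -0.001  1.   ]
front in sleeve frame lat,norm,axial [-0.92  3.98 16.2 ] dir [-0.    -0.001  1.   ]
```

Front is about 16 mm off the mouth, ~3.5 mm high and ~1 mm to the right. Correct that, then enter slowly, watching force.

```bash
python3 -m creep '[1.2,0,3.3,0,0,0,10,0,-5,0,0,0,0,10,0,-5,0,0,0,0,10,0,-3,0,0,0,0,10,0,-2,0,0,0,0,10,0,-2,0,0,0,0,10,0,0,0,0,0,0,10]'
cat > f.py <<'E'
from h import *
s=state();M=rot(s['eef_rot']).as_matrix();F0=np.array([0,0,-2.3])
m=np.array([564.5,215,98]);A=tool(12.3,40).as_matrix()
print('F tool xyz (less weight)',(M.T@(s['wrist_force']-F0)).round(1),'mom',s['moment'].round(2),'TCP lat,axial,norm(-z)',(A.T@(s['position']-m)*[1,1,-1]).round(1),round(s['time_s'],2))
E
python3 f.py
python3 -m creep '[0,-2,0,0,0,0,10,0,-2,0,0,0,0,10,0,0,0,0,0,0,10]' >/dev/null;python3 f.py
python3 -m creep '[0,-2,0,0,0,0,10,0,-2,0,0,0,0,10,0,0,0,0,0,0,10]' >/dev/null;python3 f.py
```

```text
time_s: 10.13
position: [644.6, 233.8, 146.8]
eef_rot: [0.211, 0.591, 0.734, 0.262]
wrist_force: [0.1, 0.2, -2.4]
grip_width: 0.217
F tool xyz (less weight) [0.2 0.  0.1] mom [-0.16  0.87 -0.02] TCP lat,axial,norm(-z) [  1.3  94.4 -15.5] 10.13
F tool xyz (less weight) [ 0.   0.2 -0.7] mom [-0.2   0.84  0.01] TCP lat,axial,norm(-z) [  1.3  90.6 -15.5] 10.38
F tool xyz (less weight) [-0.1 -0.1 -0.1] mom [-0.21  0.86 -0.04] TCP lat,axial,norm(-z) [  1.3  86.5 -15.5] 10.63
```

```bash
for i in 1 2 3 4; do python3 -m creep '[0,-2,0,0,0,0,10,0,-2,0,0,0,0,10,0,0,0,0,0,0,10]' >/dev/null;python3 f.py; done
```

```text
F tool xyz (less weight) [-0.  -0.8 -1.1] mom [-0.17  0.9  -0.03] TCP lat,axial,norm(-z) [  1.3  82.4 -15.4] 10.88
F tool xyz (less weight) [-0.3  0.1  0.3] mom [-0.14  0.93 -0.02] TCP lat,axial,norm(-z) [  1.4  78.4 -15.4] 11.13
F tool xyz (less weight) [ 0.1  0.6 -0.6] mom [-0.22  0.85  0.  ] TCP lat,axial,norm(-z) [  1.4  74.4 -15.4] 11.38
F tool xyz (less weight) [-0.9 -0.6 -0. ] mom [-0.16  0.89 -0.  ] TCP lat,axial,norm(-z) [  1.4  70.4 -15.3] 11.63
```

```bash
for i in 1 2 3 4; do python3 -m creep '[0,-1.5,0,0,0,0,10,0,-1.5,0,0,0,0,10,0,0,0,0,0,0,10]' >/dev/null;python3 f.py; done
python3 -c "
from h import *
s=snap('scene','s8');t=snap('top','t8')
z=np.zeros((600,800,3),np.uint8)
z[:,:600]=cv2.resize(s['img'][140:240,365:465],None,fx=6,fy=6,interpolation=cv2.INTER_CUBIC)
z[:,600:]=cv2.resize(t['img'][170:320,130:180],None,fx=4,fy=4)
cv2.imwrite('pics/s8c.png',z)"
```

```text
F tool xyz (less weight) [ 0.8 -0.6 -1.1] mom [-0.21  0.8  -0.03] TCP lat,axial,norm(-z) [  1.4  67.6 -15.2] 11.88
F tool xyz (less weight) [ 0.4 -0.8  1. ] mom [-0.19  0.83 -0.  ] TCP lat,axial,norm(-z) [  1.3  64.6 -15.2] 12.13
F tool xyz (less weight) [-0.8  2.6  0.5] mom [-0.2   0.28 -0.  ] TCP lat,axial,norm(-z) [  1.4  63.5 -14.8] 12.38
F tool xyz (less weight) [-1.9  8.5 -0.1] mom [ 0.01 -0.72 -0.09] TCP lat,axial,norm(-z) [  1.5  63.1 -14.1] 12.63
```

View pics/s8c.png

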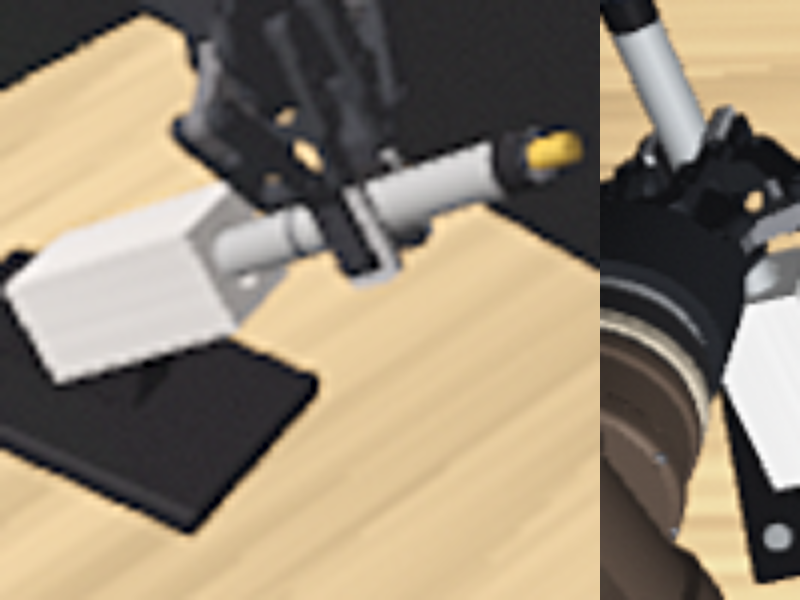

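The tube is in the bore: front-to-ring shrank from 137 to about 73 crop px, with the ring at (295,235), and the stop is met at 8.5 N. Working out what remains.

```bash
python3 - <<'E'
from h import *
d=load('s8');C=lambda x,y:np.array((365+x/6-.4,140+y/6-.4));A=tool(12.3,40).as_matrix()
for m in ([564.5,215,98],[565.35,216.6,98],[564.64,215.94,98]):
  for n in (0,1.2):
    r=[(np.linalg.norm(np.array(pix(d,np.array(m)-n*A[:,2]+t*A[:,1]))-C(295,235)),t) for t in np.arange(20,50,.5)]
    print(m,n,min(r), [((np.array(pix(d,np.array(m)-n*A[:,2]+t*A[:,1]))-(365,140)+.4)*6).round(0).tolist() for t in (0,30)])
E
python3 f.py
```

```text
[564.5, 215, 98] 0 (np.float64(0.27331116234147473), np.float64(30.5)) [[234.0, 255.0], [295.0, 237.0]]
[564.5, 215, 98] 1.2 (np.float64(0.23870988344148106), np.float64(30.5)) [[232.0, 252.0], [293.0, 234.0]]
[565.35, 216.6, 98] 0 (np.float64(0.3857015709162496), np.float64(28.5)) [[238.0, 254.0], [299.0, 236.0]]
[565.35, 216.6, 98] 1.2 (np.float64(0.1258328905156229), np.float64(28.5)) [[237.0, 252.0], [298.0, 233.0]]
[564.64, 215.94, 98] 0 (np.float64(0.22923122180698371), np.float64(29.5)) [[236.0, 254.0], [297.0, 236.0]]
[564.64, 215.94, 98] 1.2 (np.float64(0.28222392894799025), np.float64(29.5)) [[234.0, 252.0], [295.0, 233.0]]
F tool xyz (less weight) [-0.7  8.5  0.1] mom [-0.04 -0.61 -0.04] TCP lat,axial,norm(-z) [  1.4  63.1 -14.2] 12.73
```

```bash
for i in 1 2 3 4; do python3 -m creep '[0,-1.5,0,0,0,0,10,0,-1.5,0,0,0,0,10,0,0,0,0,0,0,10]' >/dev/null;python3 f.py; done
```

```text
F tool xyz (less weight) [-2.6  8.4  0.5] mom [-0.06 -0.82 -0.07] TCP lat,axial,norm(-z) [  1.5  60.7 -14. ] 12.98
F tool xyz (less weight) [-0.6  8.2  1. ] mom [-0.04 -0.84 -0.04] TCP lat,axial,norm(-z) [  1.5  57.7 -14. ] 13.23
F tool xyz (less weight) [-1.5  7.5 -0.3] mom [ 0.   -0.83 -0.03] TCP lat,axial,norm(-z) [  1.5  54.7 -13.9] 13.48
F tool xyz (less weight) [-0.7  8.6 -0.7] mom [-0.01 -0.84 -0.01] TCP lat,axial,norm(-z) [  1.5  51.7 -13.9] 13.73
```

```bash
for i in 1 2 3 4; do python3 -m creep '[0,-1.5,0,0,0,0,10,0,-1.5,0,0,0,0,10,0,0,0,0,0,0,10]' >/dev/null;python3 f.py; done
cat > prof.py <<'E'
from h import *
import sys
A=tool(12.3,40).as_matrix();m=np.array([564.6,215.5,98])
def prof(d,lo,hi):
    g=cv2.cvtColor(d['img'],cv2.COLOR_BGR2GRAY).astype(np.float32); T=np.arange(lo,hi,1.)
    out=[]
    for t in T:
        q=[]
        a=np.array(pix(d,m+t*A[:,1]));b=np.array(pix(d,m+(t+1)*A[:,1]));n=np.array([-(b-a)[1],(b-a)[0]])/np.linalg.norm(b-a)
        for o in np.arange(-2,2.1,.5): q.append(a+o*n)
        q=np.float32(q); out.append(cv2.remap(g,q[:,:1],q[:,1:],cv2.INTER_LINEAR).mean())
    return T,np.array(out)
if __name__=='__main__':
    for f,lo,hi in [x.split(',') for x in sys.argv[1:]]:
        T,o=prof(load(f),float(lo),float(hi)); print(f,' '.join(f'{t:.0f}:{v:.0f}' for t,v in zip(T,o)))
E
python3 -c "
from h import *
snap('scene','s9')"
python3 prof.py s7,10,95 s8,-15,45 s9,-15,30
```

```text
F tool xyz (less weight) [-0.1  8.3  0.9] mom [ 0.03 -0.83 -0.06] TCP lat,axial,norm(-z) [  1.5  48.7 -13.9] 13.98
F tool xyz (less weight) [-1.4  8.4  0.7] mom [-0.01 -0.82 -0.03] TCP lat,axial,norm(-z) [  1.5  45.7 -13.9] 14.23
F tool xyz (less weight) [-0.8  8.1  0.4] mom [-0.03 -0.83 -0.03] TCP lat,axial,norm(-z) [  1.5  42.8 -13.8] 14.48
F tool xyz (less weight) [-0.   9.2  0.2] mom [ 0.   -0.89 -0.11] TCP lat,axial,norm(-z) [  1.5  39.8 -13.8] 14.73
s7 10:211 11:197 12:184 13:173 14:166 15:165 16:169 17:172 18:172 19:171 20:171 21:171 22:171 23:172 24:173 25:174 26:174 27:174 28:174 29:174 30:175 31:175 32:176 33:176 34:177 35:178 36:178 37:179 38:179 39:178 40:177 41:175 42:173 43:172 44:172 45:171 46:171 47:171 48:171 49:171 50:171 51:171 52:171 53:172 54:172 55:172 56:171 57:170 58:170 59:170 60:170 61:170 62:171 63:171 64:171 65:171 66:170 67:170 68:171 69:171 70:172 71:171 72:165 73:156 74:143 75:131 76:126 77:132 78:145 79:157 80:166 81:171 82:172 83:173 84:173 85:174 86:172 87:165 88:150 89:127 90:99 91:74 92:58 93:54 94:55
s8 -15:160 -14:150 -13:146 -12:149 -11:155 -10:164 -9:172 -8:180 -7:186 -6:189 -5:190 -4:190 -3:189 -2:189 -1:188 0:188 1:188 2:188 3:187 4:187 5:187 6:187 7:187 8:187 9:187 10:188 11:187 12:187 13:187 14:187 15:187 16:186 17:187 18:187 19:187 20:188 21:188 22:189 23:187 24:180 25:169 26:156 27:144 28:138 29:141 30:155 31:169 32:180 33:186 34:190 35:191 36:190 37:186 38:175 39:156 40:130 41:99 42:72 43:56 44:52
s9 -15:160 -14:151 -13:146 -12:148 -11:154 -10:161 -9:168 -8:175 -7:181 -6:184 -5:186 -4:187 -3:187 -2:187 -1:186 0:182 1:174 2:163 3:152 4:144 5:142 6:150 7:163 8:175 9:183 10:188 11:190 12:188 13:183 14:173 15:155 16:129 17:100 18:77 19:62 20:56 21:55 22:55 23:56 24:58 25:60 26:60 27:60 28:59 29:55
```

```bash
for i in 1 2; do python3 -m creep '[0,-1.5,0,0,0,0,10,0,-1.5,0,0,0,0,10,0,-1,0,0,0,0,10,0,0,0,0,0,0,10]' >/dev/null;python3 f.py; done
python3 - <<'E'
from h import *
for i in range(4): snap('scene',f'sA{i}')
ds=[load(f'sA{i}') for i in range(4)]; d=ds[0]; d['img']=np.mean([x['img'].astype(float) for x in ds],0).round().astype(np.uint8); np.savez('sA.npz',**d)
z=d['img'][160:210,385:450]; cv2.imwrite('pics/sAc.png',cv2.resize(z,None,fx=12,fy=12,interpolation=cv2.INTER_CUBIC))
E
python3 prof.py sA,-16,20
```

```text
F tool xyz (less weight) [-0.4  8.9  1.3] mom [ 0.01 -0.84 -0.07] TCP lat,axial,norm(-z) [  1.5  35.8 -13.8] 15.12
F tool xyz (less weight) [-1.3  9.5 -0. ] mom [-0.06 -0.82 -0.07] TCP lat,axial,norm(-z) [  1.5  31.8 -13.7] 15.45
sA -16:173 -15:160 -14:151 -13:147 -12:149 -11:155 -10:163 -9:168 -8:171 -7:168 -6:160 -5:151 -4:145 -3:147 -2:154 -1:163 0:174 1:182 2:187 3:189 4:188 5:185 6:175 7:159 8:136 9:109 10:81 11:61 12:54 13:54 14:56 15:59 16:60 17:62 18:62 19:62
```

View pics/sAc.png

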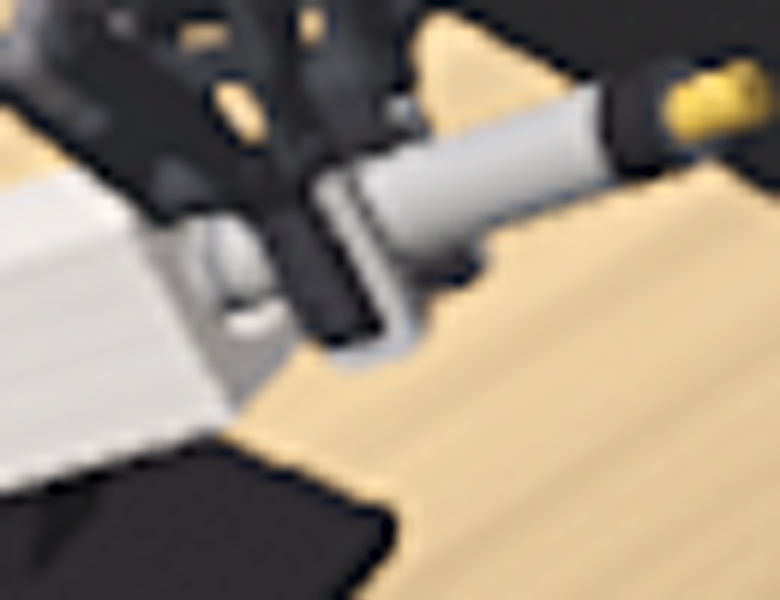

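The ring arc is at crop x≈208 and the mouth rim near x≈190, so a few mm remain. Calibrating with the sleeve face's outer edge.

```bash
python3 - <<'E'
from h import *
from prof import m,A
d=load('sA');g=cv2.cvtColor(d['img'],cv2.COLOR_BGR2GRAY).astype(np.float32)
a=np.array(pix(d,m));b=np.array(pix(d,m+A[:,1]));k=b-a;n=np.array([-k[1],k[0]])/np.linalg.norm(k)
print('px per mm',np.linalg.norm(k))
T=np.arange(-24,8,.5)
for o in (-1.5,-1,-.5,0,.5,1,1.5):
    q=np.float32([a+t*k+o*n for t in T]);v=cv2.remap(g,q[:,:1],q[:,1:],cv2.INTER_CUBIC)[:,0]
    # model appearance: face outer edge, rim, and tube ring (r=10) at axial 0, for this strip
    ap=lambda P:((np.array(pix(d,P))-a)@k/(k@k),(np.array(pix(d,P))-a)@n)
    th=np.linspace(0,2*np.pi,721)
    def near(r): 
        z=np.array([ap(m+r*(np.cos(x)*A[:,0]+np.sin(x)*A[:,2])) for x in th]); z=z[abs(z[:,1]-o)<.05]; return z[:,0].min()
    z=np.array([ap(m-22*A[:,0]+s*A[:,2]) for s in np.arange(-22,22,.2)]); e=z[np.argmin(abs(z[:,1]-o)),0]
    w=(T>-21)&(T<-13);mid=(v[w].max()+v[w].min())/2;j=np.where(w)[0][np.where(v[w]<mid)[0][0]]
    r=(T>-7.5)&(T<0); print(f'o {o}: edge obs {T[j]-.25:.2f} model {e:.2f} | ring obs {T[r][np.argmin(v[r])]:.1f} model@0 {near(10):.2f} rim {near(11.2):.2f}', v[(T>-14)&(T<0)][::2].round().astype(int).tolist())
E
```

```text
px per mm 0.34726442209143654
o -1.5: edge obs -17.25 model -19.59 | ring obs -4.0 model@0 -7.43 rim -8.43 [143, 147, 156, 166, 176, 183, 183, 175, 162, 151, 152, 163, 179, 194]
o -1: edge obs -16.75 model -19.28 | ring obs -4.0 model@0 -7.70 rim -8.68 [141, 145, 153, 165, 178, 186, 186, 176, 158, 147, 149, 161, 177, 190]
o -0.5: edge obs -16.75 model -18.97 | ring obs -4.0 model@0 -7.88 rim -8.84 [139, 141, 151, 164, 177, 187, 186, 173, 156, 147, 149, 161, 175, 188]
o 0: edge obs -16.75 model -18.66 | ring obs -4.0 model@0 -7.94 rim -8.90 [140, 142, 149, 161, 174, 183, 182, 171, 158, 149, 148, 154, 167, 181]
o 0.5: edge obs -16.25 model -18.35 | ring obs -3.5 model@0 -7.91 rim -8.87 [144, 144, 148, 158, 168, 175, 176, 170, 159, 148, 144, 148, 160, 176]
o 1: edge obs -16.25 model -18.05 | ring obs -3.0 model@0 -7.77 rim -8.75 [148, 144, 145, 152, 160, 167, 169, 165, 155, 143, 135, 136, 147, 162]
o 1.5: edge obs -15.75 model -17.74 | ring obs -3.0 model@0 -7.53 rim -8.53 [149, 140, 142, 149, 155, 159, 161, 156, 146, 134, 125, 125, 132, 142]
```

About 2–4 mm remains by the different cues (edge, rim, kinematics). I'll press 2 mm, unload, release, and re-measure unobstructed, because overshoot can't be undone.

```bash
python3 -m creep '[0,-1,0,0,0,0,10,0,-1,0,0,0,0,10,0,0,0,0,0,0,10]' >/dev/null;python3 f.py
python3 -m creep '[0,1.5,0,0,0,0,10,0,1.5,0,0,0,0,10,0,0,0,0,0,0,10]' >/dev/null;python3 f.py
python3 -m creep '[0,1,0,0,0,0,10,0,0,0,0,0,0,10]' >/dev/null;python3 f.py
```

```text
F tool xyz (less weight) [-0.9  8.6  1.5] mom [ 0.01 -0.88 -0.01] TCP lat,axial,norm(-z) [  1.5  29.9 -13.7] 15.9
F tool xyz (less weight) [-0.2  5.8  1.3] mom [ 0.01 -0.39 -0.06] TCP lat,axial,norm(-z) [  1.5  29.8 -14.4] 16.15
F tool xyz (less weight) [0.  5.8 0.3] mom [ 0.06 -0.29  0.03] TCP lat,axial,norm(-z) [  1.5  29.9 -14.6] 16.32
```

```bash
python3 -m creep '[0,1.5,0,0,0,0,10,0,1,0,0,0,0,10,0,0,0,0,0,0,10]' >/dev/null;python3 f.py
python3 -m creep '[0,0,0,0,0,0,25,0,0,0,0,0,0,30,0,0,0,0,0,0,45,0,0,0,0,0,0,45,0,0,0,0,0,0,45]' >/dev/null;python3 f.py
python3 -m creep '[0,0,-10,0,0,0,45,0,0,-20,0,0,0,45,0,0,-30,0,0,0,45,0,0,-35,0,0,0,45,0,0,-35,0,0,0,45,-35,0,-10,0,0,0,45,-40,0,0,0,0,0,45,-40,0,0,0,0,0,45,-40,0,0,0,0,0,45,0,0,0,0,0,0,45]'
python3 - <<'E'
from h import *
for c in('scene','top'):
    ds=[get_image(c) for i in range(6)]; d=ds[0]; d['img']=np.mean([x['img'].astype(float) for x in ds],0).round().astype(np.uint8); np.savez(c+'B.npz',**{k:np.array(v) for k,v in d.items()})
E
python3 prof.py sceneB,-22,110; python3 prof.py topB,-40,110
```

```text
F tool xyz (less weight) [ 0.6  0.2 -0.9] mom [-0.12  0.75 -0.  ] TCP lat,axial,norm(-z) [  1.3  29.8 -15.2] 16.57
F tool xyz (less weight) [ 0.4  1.8 -2.5] mom [-0.12  0.55 -0.01] TCP lat,axial,norm(-z) [  1.4  31.6 -14.7] 16.98
time_s: 17.82
position: [544.2, 45.9, 216.6]
eef_rot: [0.214, 0.594, 0.73, 0.261]
wrist_force: [0.6, 0.0, -0.2]
grip_width: 0.524
sceneB -22:216 -21:216 -20:214 -19:208 -18:198 -17:186 -16:172 -15:160 -14:151 -13:147 -12:151 -11:157 -10:162 -9:162 -8:160 -7:156 -6:153 -5:153 -4:157 -3:168 -2:180 -1:189 0:195 1:198 2:200 3:199 4:199 5:199 6:199 7:199 8:199 9:199 10:199 11:200 12:200 13:200 14:200 15:200 16:200 17:200 18:200 19:200 20:200 21:201 22:201 23:201 24:201 25:201 26:201 27:201 28:201 29:202 30:202 31:202 32:202 33:202 34:202 35:202 36:202 37:202 38:203 39:203 40:203 41:203 42:203 43:203 44:203 45:204 46:204 47:204 48:204 49:204 50:204 51:204 52:204 53:204 54:204 55:204 56:204 57:205 58:205 59:205 60:205 61:205 62:205 63:205 64:205 65:205 66:205 67:205 68:205 69:205 70:205 71:205 72:206 73:205 74:205 75:206 76:205 77:205 78:205 79:206 80:206 81:207 82
[... 559 characters left out ...]
9:201 10:202 11:202 12:201 13:201 14:201 15:201 16:201 17:201 18:201 19:201 20:200 21:200 22:200 23:200 24:201 25:201 26:201 27:200 28:200 29:200 30:200 31:200 32:200 33:200 34:200 35:199 36:199 37:199 38:200 39:200 40:200 41:199 42:199 43:199 44:199 45:199 46:198 47:198 48:198 49:198 50:198 51:198 52:199 53:199 54:198 55:198 56:198 57:198 58:197 59:197 60:197 61:197 62:197 63:196 64:197 65:197 66:197 67:197 68:197 69:196 70:196 71:196 72:196 73:195 74:196 75:195 76:195 77:195 78:195 79:195 80:195 81:195 82:194 83:194 84:195 85:196 86:199 87:197 88:182 89:129 90:62 91:32 92:27 93:31 94:32 95:33 96:33 97:34 98:33 99:33 100:32 101:31 102:27 103:35 104:64 105:106 106:144 107:157 108:162 109:165
```

```bash
python3 - <<'E'
from h import *
from prof import m,A
for nm in('top','scene'):
    d=load(nm+'B');g=cv2.cvtColor(d['img'],cv2.COLOR_BGR2GRAY).astype(np.float32)
    a=np.array(pix(d,m));b=np.array(pix(d,m+A[:,1]));k=b-a;n=np.array([-k[1],k[0]])/np.linalg.norm(k)
    ap=lambda P:((np.array(pix(d,P))-a)@k/(k@k),(np.array(pix(d,P))-a)@n)
    T=np.arange(-24,8,.5);print(nm,'px/mm',np.linalg.norm(k).round(3))
    # tube centreline offset from silhouettes at t=40
    O=np.arange(-9,9.1,.25)
    for t0 in(20,40,75):
        q=np.float32([a+t0*k+o*n for o in O]);v=cv2.remap(g,q[:,:1],q[:,1:],cv2.INTER_LINEAR)[:,0];gr=abs(np.gradient(v))
        print(' t',t0,'edges',O[np.argmax(gr*(O<-1))],O[np.argmax(gr*(O>1))],'tube half model',[round(ap(m+t0*A[:,1]+10*(np.cos(x)*A[:,0]+np.sin(x)*A[:,2]))[1],1) for x in np.arange(0,6.3,1.57)])
    th=np.linspace(0,2*np.pi,1441)
    circ=lambda r,dn:np.array([ap(m+r*np.cos(x)*A[:,0]+(r*np.sin(x)+dn)*A[:,2]) for x in th])
    near=lambda z,o:z[abs(z[:,1]-o)<.05][:,0].min()
    c10,c11=circ(10,1.2),circ(11.2,0)
    sq=np.array([ap(m+u*A[:,0]+w*A[:,2]) for u,w in [(-22,s) for s in np.arange(-22,22,.2)]+[(s,-22) for s in np.arange(-22,22,.2)]])
    for o in(-1,0,1):
        q=np.float32([a+t*k+o*n for t in T]);v=cv2.remap(g,q[:,:1],q[:,1:],cv2.INTER_CUBIC)[:,0]
        e=sq[abs(sq[:,1]-o)<.1][:,0].min()
        print(' o',o,'model edge %.1f rim %.1f ring@0 %.1f'%(e,near(c11,o),near(c10,o)),'obs',' '.join(f'{t:.0f}:{x:.0f}' for t,x in zip(T[::2],v[::2]) if -21<t<2))
E
```

```text
top px/mm 0.522
 t 20 edges -6.0 6.75 tube half model [np.float64(-5.8), np.float64(2.1), np.float64(5.8), np.float64(-2.1), np.float64(-5.8)]
 t 40 edges -6.0 7.5 tube half model [np.float64(-5.8), np.float64(2.1), np.float64(5.8), np.float64(-2.1), np.float64(-5.8)]
 t 75 edges -5.5 7.5 tube half model [np.float64(-6.0), np.float64(2.2), np.float64(6.0), np.float64(-2.2), np.float64(-6.0)]
 o -1 model edge -11.4 rim -5.4 ring@0 -4.2 obs -20:239 -19:239 -18:239 -17:240 -16:243 -15:250 -14:252 -13:225 -12:175 -11:118 -10:102 -9:118 -8:145 -7:154 -6:126 -5:93 -4:86 -3:120 -2:173 -1:213 0:211 1:197
 o 0 model edge -11.8 rim -5.6 ring@0 -4.4 obs -20:241 -19:241 -18:242 -17:243 -16:248 -15:252 -14:237 -13:208 -12:151 -11:108 -10:95 -9:116 -8:157 -7:188 -6:172 -5:112 -4:90 -3:134 -2:187 -1:213 0:211 1:208
 o 1 model edge -12.2 rim -5.6 ring@0 -4.4 obs -20:241 -19:241 -18:242 -17:244 -16:248 -15:247 -14:242 -13:190 -12:125 -11:87 -10:93 -9:124 -8:166 -7:191 -6:157 -5:102 -4:110 -3:166 -2:213 -1:227 0:229 1:219
scene px/mm 0.347
 t 20 edges -4.75 5.5 tube half model [np.float64(-1.5), np.fl
[... 248 characters left out ...]
np.float64(4.3), np.float64(1.5), np.float64(-4.3), np.float64(-1.5)]
 o -1 model edge -19.3 rim -8.7 ring@0 -7.1 obs -20:219 -19:211 -18:198 -17:182 -16:165 -15:150 -14:143 -13:143 -12:153 -11:165 -10:174 -9:178 -8:176 -7:170 -6:158 -5:150 -4:152 -3:165 -2:182 -1:199 0:208 1:211
 o 0 model edge -18.7 rim -8.9 ring@0 -7.6 obs -20:217 -19:213 -18:204 -17:188 -16:170 -15:155 -14:143 -13:142 -12:148 -11:155 -10:160 -9:163 -8:163 -7:160 -6:156 -5:158 -4:166 -3:178 -2:190 -1:197 0:201 1:205
 o 1 model edge -18.1 rim -8.8 ring@0 -7.6 obs -20:220 -19:220 -18:212 -17:200 -16:184 -15:166 -14:152 -13:145 -12:143 -11:148 -10:156 -9:157 -8:152 -7:145 -6:145 -5:153 -4:164 -3:175 -2:184 -1:190 0:193 1:194
```

Both cameras now put the ring within about ±0.6 mm of the mouth, taking the sleeve's outer edge as reference. A last check for creep and for the bystanders, then I'll hand in.

```bash
python3 -m creep '[0,0,-10,0,0,0,45,0,0,0,0,0,0,45,0,0,0,0,0,0,45,0,0,0,0,0,0,45,0,0,0,0,0,0,45,0,0,0,0,0,0,45,0,0,0,0,0,0,45,0,0,0,0,0,0,45]'
python3 - <<'E'
from h import *
t=snap('top','tC');s=snap('scene','sC')
from prof import prof
for n,d in(('topB',t),('sceneB',s)):
    T,o=prof(d,-12,2);_,p=prof(load(n),-12,2);print(n,'max profile change',abs(o-p).max().round(1))
for n,c,d,bs in(('top','top0',t,dict(box=(250,130,70,80),bits=(470,215,60,75),board=(280,295,60,65))),('scene','scene0',s,dict(box=(350,248,85,68),bits=(150,310,60,65),board=(258,203,45,40)))):
    z=load(c)['img']
    for k,(x,y,w,h) in bs.items(): print(n,k,np.abs(z[y:y+h,x:x+w].astype(int)-d['img'][y:y+h,x:x+w]).mean().round(1))
E
```

```text
time_s: 19.08
position: [537.3, 51.7, 222.8]
eef_rot: [0.211, 0.591, 0.733, 0.262]
wrist_force: [-0.1, -1.1, 0.5]
grip_width: 0.522
topB max profile change 0.5
sceneB max profile change 0.2
top box 12.4
top bits 6.7
top board 9.4
scene box 0.4
scene bits 0.8
scene board 0.7
```

```bash
python3 -c "
from bench import close_job
print(close_job())"
```

```text
the job is handed in; nothing more can be done
None
```

The tube is in the sleeve with its ring mark level with the mouth to about 1 mm. The gripper has let go and stands clear. The job is handed in at about 19 s of the 48 s.

**What I did:** I gripped the tube's exposed front and drew it out until its rear lay in the shelf's front rest. Then I regripped it about 94 mm from the front, carried it over and entered the bore without contact force. The stop yielded steadily at 8 to 9.5 N. I pressed down to near the mark, took the load off, opened the fingers and backed away.

**Last checks:**
- **Ring height:** after release the scene camera put the ring at about -0.3 mm from the mouth and the top camera at about +0.6 mm. Both use the sleeve's outer edge as reference.
- **Cue that disagreed:** the inner bore rim looked wider in both views than a plain 22.4 mm bore would. It suggested the ring was 1 to 2 mm further out. I took it for a chamfer and did not use it.
- **Tube at rest:** it appears to have sagged by about 2 degrees inside its clearance when released. It then held still for more than half a second.
- **Bystanders:** the scene view shows the parts box, bit case and circuit board unchanged. In the top view those areas differed from the first picture, which I put down to the arm or its shadow and did not examine further.

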